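# Plug in the relay and snap the cover on the relay box

## Robot

A 6-joint arm with a two-finger parallel gripper is mounted at the origin on the work surface. World frame = base frame: x ahead of the robot, y to its left, z up, the work surface at z = 0. Lengths are in m, angles in degrees, forces in N, time in s.
With the tool pointing down it reaches from about 0.3 to 0.75 m from the base axis. Payload 8.5 kg.
Tool frame: the origin (TCP) lies on the mounting face of the last link; the fingertips stand tip_extent ahead of it and the grasp point (between the pads) lies 155 mm ahead of it (tip_extent is the distance from the TCP to the fingertips, in m); z points along the fingers, y is the line along which they close (so a half turn about z gives the same grasp; the last joint's range is limited). The gripper opens to 85 mm and grips with 20 to 120 N. Pads are 22 mm wide; open, the fingers measure 114 mm over their backs; the gripper's body (76 mm by 85 mm) begins 54 mm behind the grasp point. The pads swing forward as they close: fully open they stand 13 mm farther back than shut.
Start: joints at [-83.44, 21.807, 74.336, -0, 83.858, -12.336], TCP at [0.178, -0.52, 0.405] pointing down, gripper open.
Joint ranges: [-178.18, 178.18], [-50.72, 133.34], [12.68, 142.11], [-81.47, 261.47], [9.98, 163.14], [-165.26, 165.26]. Speed limits (degrees/s): [136.94, 136.94, 180, 180, 180, 180].

## Interface

Orientations are given as a 3x3 rotation matrix whose columns are the frame's x, y, z axes.
In Python, from rig import observe, get_image, camera_params, close_job, tip_extent gives the robot as it stands.
- The arm moves only by the shell command python3 -m creep 'ROWS' [FORCE]. ROWS is JSON, a list of rows, each an object with "jaw": the gripper's target within -1 to 1 (shut at 1, half-way at 0, fully open at -1); "travel": the shift along the world's x, y, z in mm, a list of three; "roll": the turn about the world's z in rad. A call has 1 to 12 rows; each row is the pose to reach, as a shift and turn from the pose commanded when the call began; what a row does not reach only later rows make up. A row lasts 1/10 s, in which the tool goes at most 50 mm and 8.59 degrees, less where a joint would pass 70% of its speed; a pose out of reach is approached as far as the arm can. A call with a gripper value outside its range is refused whole. The fingers move at their own pace and stop on an object; FORCE is the grip in N (left out, the last holds). Time passes only in rows, so rows that repeat a pose let the fingers close. It gives the time, the measured TCP pose, the force, the opening and the grip force at its end, in the units of the state.
- observe(): the state, without advancing time (a new reading comes with each control period).
- get_image(name): name is "side" or "top"; returns (picture, depth): 420x560x3 uint8, red, green, blue; 420x560 float32, m along the optical axis (not along the pixel's ray), 0 where there is no reading.
- camera_params(name): a dict with "mtx" (3x3 intrinsics, pixels), "extrinsics" (4x4, takes a point from camera to world coordinates). Camera axes: x right, y down, z forward; pixel columns grow to the right and rows downward; lengths in m; the calibration is good to about 2 mm. A picture is of the moment at which its call begins. camera_params takes no time and is no camera call.
- close_job(): hands the job in; it is judged then, once.
The state is a dict: "time_s": time; "q": joint angles; "qvel": joint speeds; "joint_efforts": joint torques, N m; "position": TCP position; "tool_rot": TCP orientation; "ft_force": force on the tool from outside, world axes, zero at the start; "wrist_torque": the same for the moment, N m; "grip_width": finger opening in m; "gripper_force": force on a finger pad.
Only numpy, scipy, OpenCV 4.12 (cv2) and the standard library are available. Lean on these libraries where they do the work, as an engineer would, in place of code of your own. Each camera call takes 0.05 s, during which the arm holds its last target. There are 200 camera calls.

## Task

The mill's relay box lies open on the bench: plug the spare relay into the empty socket until it is fully home, then fit the cover over the box and press it down until both end clips snap over it and it sits flush all round. Then keep pressing the cover down firmly and finish like that: the program ends while the robot is still holding its push on the closed cover, not letting go. Leave the other things on the bench where they are.

Things in the scene. Friction and masses are not known exactly. Their poses are not given: they have to be found in the camera images.
- relay_centre (a point): spare relay, 40 g: white body 28 x 28 x 26 mm high on four brass blades 11 mm long, standing on them. Point: centre of the white body, 24 mm above the blade ends. z up; rib on its +y face. The blades form a T (18 x 18 mm, tapered ends) that fits one way only: relay +y along socket +y (at most 1.1 rad off at the start). Hold it by its x faces: in the box neighbours stand 8 mm from its y faces
- socket_mouth (a point): empty relay socket, any of the three places in the row of the open box: grey block 34 x 34 mm with a T-shaped well, 12 mm deep, 1 mm spare on each side. Point: centre of its top face, 32 mm above the bench; axes as the box. A relay that is home rests on this face: relay_centre 13 mm above the point. 20 to 23 mm to its x sides runs the box's collar, top 24 mm above the bench
- box_seat (a point): relay box, fixed: steel plate 86 x 190 mm, black base 58 x 130 mm. Point: its middle, at the height of the flange the cover sits on, 18 mm above the bench; y along the box, z up. Guide walls at both ends (46 x 120 mm over the outsides, x, y) rise to 36 mm above the bench, then taper in 3 mm up to 42 mm; the cover slides over them. With the cover home, cover_centre is 23.5 mm above the point
- cover_centre (a point): cover of the box, 90 g: grey hood open below, 52.6 x 126.6 x 47 mm (x, y, z), 44 mm deep inside, lying rim down. Point: its centre, half-way up. y along its length, z up; at the foot of each end a lug sticks out 5 mm. Either way round fits, 0.8 mm spare on each side of the guide walls. Hold it by its long sides (52.6 mm across x); press it in the grip or on its flat top
- fitted: relay already in the box, same look as the spare, fixed in its 34 x 34 mm block; top 58 mm above the bench. Point: under its block's centre, 8 mm above the bench
- fuses: block of three blade fuses in the box, fixed, 34 x 34 mm; top 44 mm above the bench. Point: under its centre, 8 mm above the bench
- clip_left (a joint): steel spring clip 16 mm wide at the box's +y end, 69 to 77 mm from its middle, top 45 mm above the bench. Angle (rad): 0 upright, as at the start and when snapped over the cover's lug; about 0.17 as the lug passes. The lugs meet both clips 12 mm above home; spreading them takes 8 to 12 N in all, then 3 to 6 mm above home they snap in and the force falls to almost nothing till the rim meets the flange
- clip_right (a joint): the same clip at the box's -y end, same values
- screwdriver: screwdriver 200 mm long, lying, yellow handle up to 30 mm thick; point on the bench under its middle, +x axis along it towards the tip
- wrench: flat steel wrench 170 mm long, lying; point on the bench under its middle, +x axis along it
- tape_centre (a point): black roll of tape lying flat, 68 mm across, 19 mm high, hole 38 mm; its centre
- capacitor_centre (a point): round aluminium motor capacitor standing upright, 35 mm across, 65 mm high plus two 9 mm tabs; its centre, half-way up
- screw_jar: glass jar with steel lid, 56 mm across, 75 mm high; centre of its underside
- multimeter: multimeter lying on its back, 78 x 150 x 40 mm (x, y, z); centre of its underside
- parts_tray: open blue tray with two compartments, 100 x 130 x 35 mm (x, y, z); centre of its underside
- tap_wrench: T-handle tap wrench lying flat, 14 mm high, shank along its +x axis from -76 to +50 mm, cross bar 70 mm long at x = -62 mm; point on the bench
There are look-alikes about, which are no part of the job. Leave any purple look-alike of the part that bears box_seat alone. What is shaped like the part that bears relay_centre but purple is not meant.

How it is judged (in metres and radians):
On the way, in this order (a step that is already met when the one before it is completed fails the run):
1. the relay is fully home in the empty socket (horizontal distance between relay_centre and socket_mouth below 0.003 m and z of relay_centre in the frame of socket_mouth below 0.0152 m and angle between the y axis of relay_centre and the y axis of socket_mouth, either way round below 0.15 rad and angle between relay_centre's own z axis and vertical below 0.1 rad), for 0.2 s.
2. the cover is flush on the box with both clips snapped over its lugs (all of step 1 and horizontal distance between cover_centre and box_seat below 0.003 m and z of cover_centre in the frame of box_seat below 0.0252 m and angle between the y axis of cover_centre and the y axis of box_seat, either way round below 0.05 rad and angle between cover_centre's own z axis and vertical below 0.03 rad and value of joint each of clip_left, clip_right below 0.05 rad), for 0.2 s.
At the end, for the whole second after the job is handed in: Relay home in the socket (3 mm sideways, 2 mm of full depth, upright); cover down on the flange (3 mm sideways, 1.7 mm in height, level); both clips back upright (under 0.05 rad); the robot still pushes: over 3 N on the cover, and the cover bears on the box with over 4 N (all of step 2 and contact force between cover and box above 4 N and contact force between any of the fingers, the arm and cover above 3 N); the arm keeps its last pose, push and grip.
It fails at once if a bystander is shifted by more than 40 mm (distance of any of screwdriver, wrench, tape_centre, capacitor_centre, screw_jar, multimeter, parts_tray, tap_wrench from where it was at the start of the episode above 0.04 m).
It also fails if it takes over 69 s, if anything falls off the work surface, if the arm or the gripper's body presses on something with over 40 N, if the wrist force passes 120 N, or if a joint passes its speed limit or range.

## Working session

There is one attempt and no reset: what is moved stays moved. The work goes in short steps, Python scripts to look and compute and a shell command to move; the robot and the scene stay as the last step left them, time stands still between calls to the robot, and variables do not carry over. Pictures are saved under pics/ and viewed, at most 10 in all, crops included, and the job is handed in when it is done.

```bash
mkdir -p pics; python3 - <<'E'
from rig import *
import cv2,numpy as np
for n in("top","side"):
    p,d=get_image(n); cv2.imwrite(f"pics/{n}0.png",p[:,:,::-1]); np.save(f"pics/{n}0.npy",d)
    c=camera_params(n); print(n,np.round(c["mtx"],1).tolist(),np.round(c["extrinsics"],3).tolist())
print(observe(),tip_extent if not callable(tip_extent) else tip_extent())
E
```

```text
top [[522.4, 0.0, 271.9], [0.0, 522.4, 202.4], [0.0, 0.0, 1.0]] [[-0.026, -0.998, 0.058, 0.434], [-1.0, 0.025, -0.012, 0.009], [0.011, -0.058, -0.998, 1.417], [0.0, 0.0, 0.0, 1.0]]
side [[440.1, 0.0, 279.8], [0.0, 440.1, 206.6], [0.0, 0.0, 1.0]] [[-0.952, -0.17, 0.255, 0.245], [-0.306, 0.564, -0.767, 0.83], [-0.014, -0.808, -0.588, 0.68], [0.0, 0.0, 0.0, 1.0]]
{'time_s': 0.1, 'q': array([-8.34405094e+01,  2.18388665e+01,  7.43773944e+01,  1.56897700e-04,
        8.38547534e+01, -1.23368739e+01]), 'qvel': array([ 0.095376  ,  0.08807427, -0.1391008 , -0.12545233,  0.01612472,
        0.03729859]), 'joint_efforts': array([ 3.13052733e-03, -4.49224126e+01, -2.31657082e+01, -1.72883711e-04,
        3.69727495e-03,  4.74240039e-06]), 'position': array([ 0.17810712, -0.5203403 ,  0.40417485]), 'tool_rot': array([[ 9.46106024e-01,  3.23857024e-01, -1.38881442e-04],
       [ 3.23856944e-01, -9.46105260e-01,  1.23162957e-03],
       [ 2.67475424e-04, -1.21022987e-03, -9.99999232e-01]]), 'ft_force': array([-2.86714928e-01, -3.20338042e-04, -5.32801086e-01]), 'wrist_torque': array([0.02268542, 0.03095808, 0.00057001]), 'gripper_force': 0.0, 'grip_width': 0.08527813741275933} 0.1734
```

View pics/top0.png

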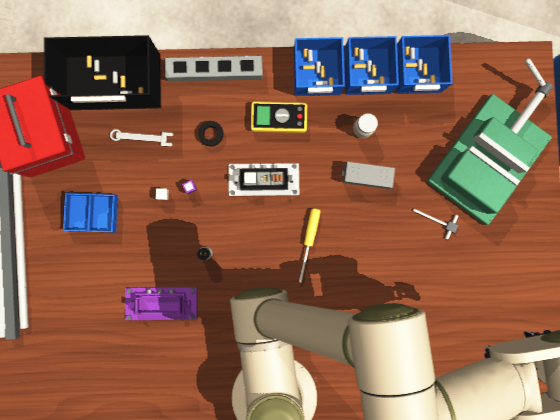

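View pics/side0.png

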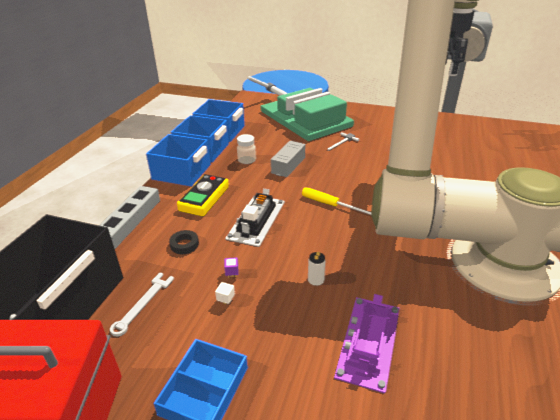

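Relay candidates in the top view are white (161,194) and purple (189,186). White is meant, because purple is excluded. The open box with the white steel plate is at (264,180); the purple look-alike at (160,303) is not part of the job. The grey cover is at (370,175). I'll confirm these in enlarged crops.

```bash
python3 - <<'E'
import cv2,numpy as np
p=cv2.imread("pics/top0.png")
f=lambda x,y,w,h,s:cv2.resize(p[y:y+h,x:x+w],None,fx=s,fy=s,interpolation=cv2.INTER_CUBIC)
a=f(222,155,80,50,10)
b=np.hstack([f(145,170,60,40,6.6667)[:266,:400],f(335,150,60,40,6.6667)[:266,:400]])
cv2.imwrite("pics/c1.png",np.vstack([cv2.resize(a,(534,334)).copy() if 0 else cv2.resize(a,(534,334))[:, :534], cv2.resize(b,(534,177))]))
cv2.imwrite("pics/c1.png",a); cv2.imwrite("pics/c2.png",b)
E
```

```text
(no output)
```

View pics/c1.png

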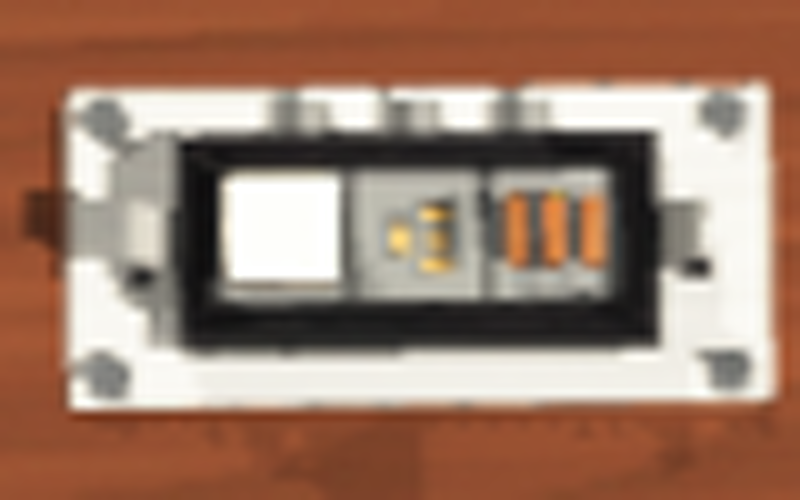

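View pics/c2.png

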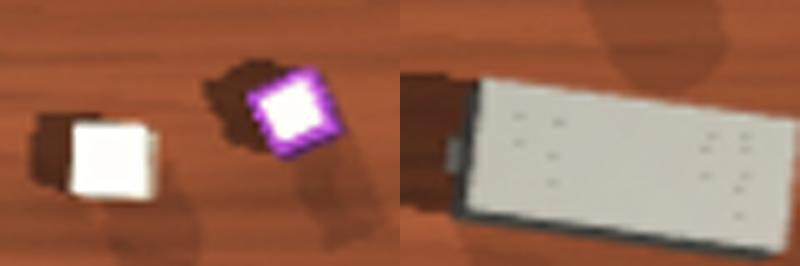

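The crops show the open box with a fitted relay (c1 280,228), the empty T socket with brass in the middle place (425,238), and fuses (550,230). The white relay is nearly aligned with the box, the purple one is rotated. The cover top is tilted by about 7°.

```bash
cat > h.py <<'E'
from rig import *
import cv2,numpy as np
def px2w(n,uv,z):
    c=camera_params(n);T=c["extrinsics"];uv=np.atleast_2d(uv).astype(float)
    r=np.c_[uv,np.ones(len(uv))]@np.linalg.inv(c["mtx"]).T@T[:3,:3].T
    return T[:3,3]+r*((z-T[2,3])/r[:,2])[:,None]
def blob(p,roi,z,test,n="top",s=8):
    """min-area rectangle of the largest blob passing test in roi, at plane z -> centre, sides mm, angle deg"""
    x,y,w,h=roi; im=cv2.resize(p[y:y+h,x:x+w],None,fx=s,fy=s,interpolation=cv2.INTER_CUBIC).astype(int)
    cs,_=cv2.findContours(test(im).astype(np.uint8),cv2.RETR_EXTERNAL,cv2.CHAIN_APPROX_NONE)
    c=max(cs,key=cv2.contourArea)[:,0,:]
    W=px2w(n,(c+.5)/s-.5+[x,y],z)
    (cx,cy),(a,b),t=cv2.minAreaRect((W[:,:2]*1000).astype(np.float32))
    return np.round([cx,cy,a,b,t],1)
E
python3 - <<'E'
from h import *
p=cv2.imread("pics/top0.png")[:,:,::-1]; d=np.load("pics/top0.npy")
c=camera_params("top");T=c["extrinsics"];K=c["mtx"]
def w(u,v):
    z=d[v,u]; return np.round((T[:3,:3]@(np.linalg.inv(K)@[u,v,1]*z)+T[:3,3])*1000,1)
for n,u,v in[("relay",161,193),("fitted",250,178),("plate",234,170),("plate2",295,190),("bench",215,200),("cover",370,175),("socket",260,174),("purple",188,186)]:print(n,w(u,v),p[v,u])
wh=lambda i:i.min(2)>165
gr=lambda i:(i.min(2)>140)
print("relay",blob(p,(150,182,26,24),.037,wh))
print("fitted",blob(p,(241,170,17,15),.058,lambda i:i.min(2)>200))
print("plate",blob(p,(222,155,80,50),.005,lambda i:(i.min(2)>140)))
print("cover",blob(p,(335,150,65,45),.047,gr))
def blk(i):return i.max(2)<75
print("black",blob(p,(236,164,56,30),.018,blk))
# socket centre midpoints: fitted / fuses
print("fuse blk px", px2w("top",[[222+42.0,155+23.5]],.032)*1000)
print(px2w("top",np.array([[67,90],[768,83],[775,400],[68,410]])/10-.45+[222,155],.004)*1000)
E
```

```text
relay [546.1 284.7  37.4] [254 253 249]
fitted [577.9  48.   58.3] [254 254 250]
plate [6.07e+02 9.28e+01 6.00e-01] [139 135 127]
plate2 [547.7 -71.7   5.9] [115 117 112]
bench [5.264e+02 1.461e+02 4.000e-01] [146  77  49]
cover [ 578.9 -268.    50. ] [195 192 180]
socket [590.7  21.9  32.5] [189 188 176]
purple [562.9 213.1  37.3] [254 253 250]
relay [544.5 284.1  30.4  28.8  88.3]
fitted [579.6  48.7  29.1  26.6  88.6]
plate [579.8  13.  192.1  87.3  89.2]
cover [ 581.2 -267.5  126.3   52.3   81. ]
black [580.   13.5 131.   57.8  89.2]
fuse blk px [[578.41469856  11.55299511  32.        ]]
[[624.565383   107.79734354   4.        ]
 [621.83342226 -82.99427512   4.        ]
 [535.24201732 -82.40882041   4.        ]
 [537.31917153 109.35123887   4.        ]]
```

```bash
python3 -m creep '[{"jaw":-1,"travel":[200,440,0],"roll":0.66},{"jaw":-1,"travel":[200,440,0],"roll":0.66},{"jaw":-1,"travel":[200,440,0],"roll":0.66},{"jaw":-1,"travel":[200,440,0],"roll":0.66},{"jaw":-1,"travel":[200,440,0],"roll":0.66},{"jaw":-1,"travel":[200,440,0],"roll":0.66},{"jaw":-1,"travel":[200,440,0],"roll":0.66},{"jaw":-1,"travel":[200,440,0],"roll":0.66},{"jaw":-1,"travel":[200,440,0],"roll":0.66},{"jaw":-1,"travel":[200,440,0],"roll":0.66},{"jaw":-1,"travel":[200,440,0],"roll":0.66}]' 40
python3 -m creep '[{"jaw":-1,"travel":[167,364,-120],"roll":0.551},{"jaw":-1,"travel":[167,364,-120],"roll":0.551},{"jaw":-1,"travel":[167,364,-120],"roll":0.551},{"jaw":-1,"travel":[167,364,-120],"roll":0.551},{"jaw":-1,"travel":[167,364,-120],"roll":0.551},{"jaw":-1,"travel":[167,364,-120],"roll":0.551},{"jaw":-1,"travel":[167,364,-120],"roll":0.551},{"jaw":-1,"travel":[167,364,-120],"roll":0.551},{"jaw":-1,"travel":[167,364,-120],"roll":0.551},{"jaw":-1,"travel":[167,364,-120],"roll":0.551},{"jaw":-1,"travel":[167,364,-120],"roll":0.551},{"jaw":-1,"travel":[167,364,-120],"roll":0.551}]'
python3 -c "
from rig import *;print(observe())"
```

```text
time_s: 1.2
position: [0.3787, -0.0774, 0.4046]
tool_rot: [[0.544, 0.839, -0.0], [0.839, -0.544, 0.001], [0.001, -0.001, -1.0]]
ft_force: [-0.5, -0.2, -0.9]
grip_width: 0.0856
gripper_force: 0.0
time_s: 2.4
position: [0.5452, 0.2823, 0.2852]
tool_rot: [[0.031, 1.0, 0.0], [1.0, -0.031, -0.0], [-0.0, 0.0, -1.0]]
ft_force: [-0.1, 0.4, 0.9]
grip_width: 0.0855
gripper_force: 0.0
{'time_s': 2.4, 'q': array([ 1.63408365e+01,  3.40185622e+01,  7.39124798e+01, -1.39179918e-02,
        7.20624371e+01,  1.81436096e+01]), 'qvel': array([ 0.0292303 , -0.31140916, -0.15601764,  0.03548441,  0.11738053,
        0.04853744]), 'joint_efforts': array([ 4.82195802e-01, -5.25650704e+01, -2.06612742e+01,  1.22469148e-02,
       -5.27311291e-03, -8.87784554e-03]), 'position': array([0.54515325, 0.28226179, 0.28518016]), 'tool_rot': array([[ 3.13843888e-02,  9.99507374e-01,  1.74243634e-04],
       [ 9.99507372e-01, -3.13843557e-02, -1.89748671e-04],
       [-1.84186671e-04,  1.80112943e-04, -9.99999967e-01]]), 'ft_force': array([-0.0550719 ,  0.41089181,  0.88438682]), 'wrist_torque': array([-0.03265877,  0.01274392, -0.00124645]), 'gripper_force': 0.0, 'grip_width': 0.08545070264962248}
```

```bash
python3 -m creep '[{"jaw":-1,"travel":[0,1.5,-50],"roll":0},{"jaw":-1,"travel":[0,1.5,-90],"roll":0},{"jaw":-1,"travel":[0,1.5,-102],"roll":0},{"jaw":-1,"travel":[0,1.5,-102],"roll":0},{"jaw":1,"travel":[0,1.5,-102],"roll":0},{"jaw":1,"travel":[0,1.5,-102],"roll":0},{"jaw":1,"travel":[0,1.5,-102],"roll":0},{"jaw":1,"travel":[0,1.5,-102],"roll":0},{"jaw":1,"travel":[0,1.5,-102],"roll":0},{"jaw":1,"travel":[0,1.5,-102],"roll":0},{"jaw":1,"travel":[0,1.5,-102],"roll":0},{"jaw":1,"travel":[0,1.5,-102],"roll":0}]' 40
python3 -m creep '[{"jaw":1,"travel":[0,0,0],"roll":0},{"jaw":1,"travel":[0,0,0],"roll":0},{"jaw":1,"travel":[0,0,0],"roll":0},{"jaw":1,"travel":[0,0,0],"roll":0},{"jaw":1,"travel":[0,0,0],"roll":0}]'
```

```text
time_s: 3.6
position: [0.5452, 0.2852, 0.1838]
tool_rot: [[0.03, 1.0, 0.001], [1.0, -0.03, 0.0], [0.0, 0.001, -1.0]]
ft_force: [-0.7, -0.7, 5.9]
grip_width: 0.027
gripper_force: 41.0
time_s: 4.1
position: [0.5452, 0.2852, 0.1838]
tool_rot: [[0.03, 1.0, 0.001], [1.0, -0.03, 0.0], [0.0, 0.001, -1.0]]
ft_force: [-1.6, -1.0, 5.9]
grip_width: 0.0269
gripper_force: 41.0
```

```bash
python3 -m creep '[{"jaw":1,"travel":[0,0,50],"roll":0},{"jaw":1,"travel":[0,0,101],"roll":0},{"jaw":1,"travel":[6,-49,101],"roll":0.016},{"jaw":1,"travel":[12,-98,101],"roll":0.016},{"jaw":1,"travel":[18,-146,101],"roll":0.016},{"jaw":1,"travel":[24,-194,101],"roll":0.016},{"jaw":1,"travel":[30,-242,101],"roll":0.016},{"jaw":1,"travel":[35,-271,101],"roll":0.016},{"jaw":1,"travel":[35,-271,70],"roll":0.016},{"jaw":1,"travel":[35,-271,52],"roll":0.016},{"jaw":1,"travel":[35,-271,52],"roll":0.016},{"jaw":1,"travel":[35,-271,52],"roll":0.016}]'
python3 - <<'E'
from h import *
a,_=get_image("side");b,_=get_image("top");np.save("pics/s1.npy",a)
A=cv2.resize(a[175:255,215:305],None,fx=8,fy=8,interpolation=cv2.INTER_CUBIC)
cv2.imwrite("pics/s1.png",cv2.resize(A,(675,600))[:,:,::-1])
cv2.imwrite("pics/t1.png",b[:,:,::-1]); print(observe()["position"],observe()["grip_width"])
E
```

```text
time_s: 5.3
position: [0.5803, 0.0143, 0.2353]
tool_rot: [[0.014, 1.0, 0.0], [1.0, -0.014, -0.0], [-0.0, 0.0, -1.0]]
ft_force: [-0.2, 0.6, -0.4]
grip_width: 0.0274
gripper_force: 40.2
[0.58039128 0.01438638 0.23600573] 0.027619011221982737
```

View pics/s1.png

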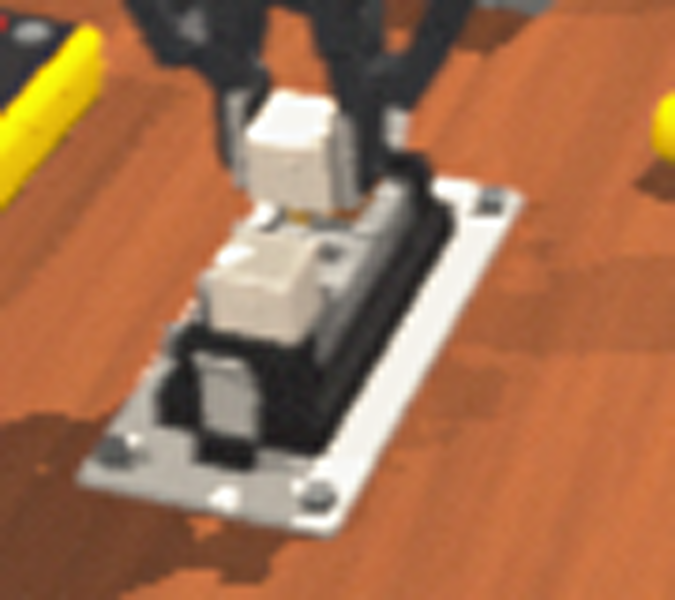

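```bash
cat >> h.py <<'E'
def w2px(n,P):
    c=camera_params(n);Q=(np.atleast_2d(P)-c["extrinsics"][:3,3])@c["extrinsics"][:3,:3]@c["mtx"].T
    return Q[:,:2]/Q[:,2:]
E
python3 - <<'E'
from h import *
a=np.load("pics/s1.npy")
def box(cx,cy,yaw,z0,z1,h=14):
    c,s=np.cos(yaw),np.sin(yaw);o=[]
    for z in(z1,z0):
        for x,y in((h,-h),(h,h),(-h,h),(-h,-h)): o.append([cx+c*x-s*y,cy+s*x+c*y,z])
    return np.array(o)/1000
crop=lambda P:(w2px("side",P)-[215,175]+.5)*7.5
A=cv2.resize(cv2.resize(a[175:255,215:305],None,fx=8,fy=8,interpolation=cv2.INTER_CUBIC),(675,600))[60:360,150:400]
A=cv2.resize(A,None,fx=2,fy=2,interpolation=cv2.INTER_CUBIC)[:,:,::-1].copy()
for P,col in((box(580.4,13.2,-.014,63,89.2),(0,0,255)),(box(580,49,-.014,32,58),(0,255,0))):
    q=np.round((crop(P)-[150,60])*2).astype(int)
    for k in(q[:4],q[4:],q[[1,2,6,5]],q[[2,3,7,6]]): cv2.polylines(A,[k.reshape(-1,1,2)],True,col,1)
cv2.imwrite("pics/s1o.png",A)
E
```

```text
(no output)
```

View pics/s1o.png

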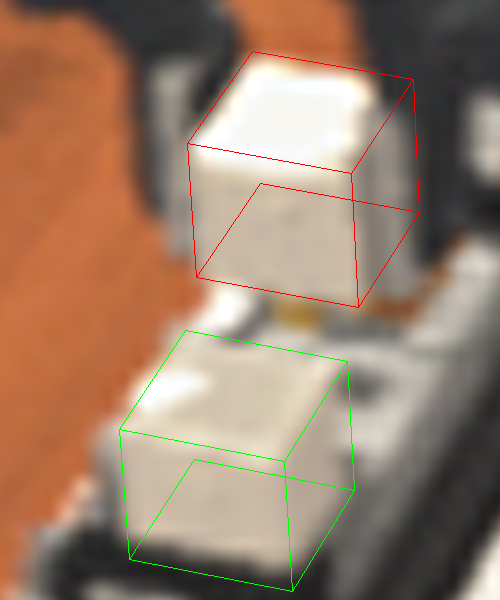

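The overlay shows the held relay and the fitted relay both matching the model to within about 1 mm, so I'm descending.

```bash
python3 -m creep '[{"jaw":1,"travel":[0,0,-10],"roll":0},{"jaw":1,"travel":[0,0,-16],"roll":0},{"jaw":1,"travel":[0,0,-19],"roll":0},{"jaw":1,"travel":[0,0,-21],"roll":0},{"jaw":1,"travel":[0,0,-23],"roll":0},{"jaw":1,"travel":[0,0,-24],"roll":0},{"jaw":1,"travel":[0,0,-24],"roll":0}]'
```

```text
time_s: 6.1
position: [0.5802, 0.014, 0.2107]
tool_rot: [[0.014, 1.0, 0.0], [1.0, -0.014, -0.0], [-0.0, 0.0, -1.0]]
ft_force: [0.2, -0.6, -0.9]
grip_width: 0.0273
gripper_force: 40.2
```

```bash
python3 -m creep '[{"jaw":1,"travel":[0,0,-2],"roll":0},{"jaw":1,"travel":[0,0,-4],"roll":0},{"jaw":1,"travel":[0,0,-6],"roll":0},{"jaw":1,"travel":[0,0,-7.5],"roll":0},{"jaw":1,"travel":[0,0,-7.5],"roll":0},{"jaw":1,"travel":[0,0,-7.5],"roll":0}]'
```

```text
time_s: 6.7
position: [0.5801, 0.0141, 0.2051]
tool_rot: [[0.014, 1.0, 0.002], [1.0, -0.014, -0.001], [-0.001, 0.002, -1.0]]
ft_force: [-5.9, -1.2, 18.3]
grip_width: 0.0272
gripper_force: 52.2
```

```bash
python3 -m creep '[{"jaw":1,"travel":[0,0,2],"roll":0},{"jaw":-1,"travel":[0,0,2],"roll":0},{"jaw":-1,"travel":[0,0,2],"roll":0},{"jaw":-1,"travel":[0,0,2],"roll":0},{"jaw":-1,"travel":[0,0,2],"roll":0},{"jaw":-1,"travel":[0,0,2],"roll":0},{"jaw":-1,"travel":[0,0,40],"roll":0},{"jaw":-1,"travel":[0,0,85],"roll":0},{"jaw":-1,"travel":[0,0,95],"roll":0}]'
python3 -m creep '[{"jaw":-1,"travel":[0,-280,0],"roll":-0.143},{"jaw":-1,"travel":[0,-280,0],"roll":-0.143},{"jaw":-1,"travel":[0,-280,0],"roll":-0.143},{"jaw":-1,"travel":[0,-280,0],"roll":-0.143},{"jaw":-1,"travel":[0,-280,0],"roll":-0.143},{"jaw":-1,"travel":[0,-281,0],"roll":-0.143},{"jaw":-1,"travel":[0.5,-281.5,0],"roll":-0.143},{"jaw":-1,"travel":[0.5,-281.5,0],"roll":-0.143}]'
python3 - <<'E'
from h import *
b,_=get_image("top");a,_=get_image("side")
print(observe()["position"])
print("fit+new",blob(b,(241,170,34,15),.058,lambda i:i.min(2)>200))
f=lambda p,x,y,w,h:cv2.resize(p[y:y+h,x:x+w],(w*8,h*8),interpolation=cv2.INTER_CUBIC)
cv2.imwrite("pics/m2.png",np.vstack([f(b,225,160,80,40)[:, :640],f(a,225,185,80,35)])[:,:,::-1])
E
```

```text
time_s: 7.6
position: [0.5806, 0.0142, 0.3029]
tool_rot: [[0.014, 1.0, 0.008], [1.0, -0.014, -0.001], [-0.001, 0.008, -1.0]]
ft_force: [-0.4, 0.4, 1.1]
grip_width: 0.0856
gripper_force: 0.0
time_s: 8.4
position: [0.5804, -0.2676, 0.2974]
tool_rot: [[0.157, 0.988, -0.001], [0.988, -0.157, 0.001], [0.001, -0.001, -1.0]]
ft_force: [-0.9, 0.2, 0.5]
grip_width: 0.0854
gripper_force: 0.0
[ 0.58070992 -0.26621898  0.2979242 ]
fit+new [589.   10.2  14.7   5.3  88.6]
```

View pics/m2.png

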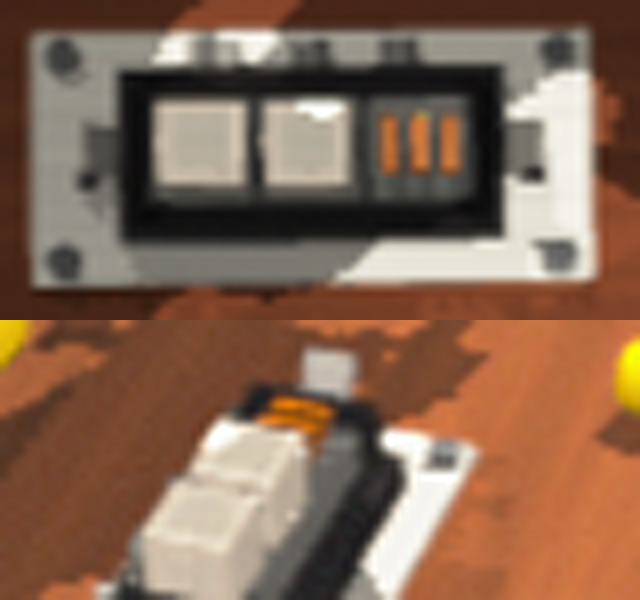

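The relay is level with its fitted neighbour (m2 305,140 beside 200,140), so it is home. Now I'll grasp the cover.

```bash
python3 -m creep '[{"jaw":-1,"travel":[0.5,0,-50],"roll":0},{"jaw":-1,"travel":[0.5,0,-95],"roll":0},{"jaw":-1,"travel":[0.5,0,-116],"roll":0},{"jaw":-1,"travel":[0.5,0,-116],"roll":0},{"jaw":1,"travel":[0.5,0,-116],"roll":0},{"jaw":1,"travel":[0.5,0,-116],"roll":0},{"jaw":1,"travel":[0.5,0,-116],"roll":0},{"jaw":1,"travel":[0.5,0,-116],"roll":0},{"jaw":1,"travel":[0.5,0,-116],"roll":0},{"jaw":1,"travel":[0.5,0,-116],"roll":0},{"jaw":1,"travel":[0.5,0,-116],"roll":0},{"jaw":1,"travel":[0.5,0,-116],"roll":0}]' 70
python3 -m creep '[{"jaw":1,"travel":[0,0,40],"roll":0},{"jaw":1,"travel":[0,0,80],"roll":0},{"jaw":1,"travel":[0,0,100],"roll":0},{"jaw":1,"travel":[0,0,100],"roll":0},{"jaw":1,"travel":[0,0,100],"roll":0}]'
```

```text
time_s: 9.7
position: [0.5815, -0.2673, 0.1845]
tool_rot: [[0.156, 0.988, 0.003], [0.988, -0.156, -0.002], [-0.001, 0.004, -1.0]]
ft_force: [0.2, 1.5, 7.1]
grip_width: 0.0521
gripper_force: 73.6
time_s: 10.2
position: [0.5809, -0.2671, 0.2821]
tool_rot: [[0.156, 0.988, 0.0], [0.988, -0.156, -0.0], [-0.0, 0.0, -1.0]]
ft_force: [-0.3, 0.3, -1.2]
grip_width: 0.0515
gripper_force: 73.5
```

```bash
python3 -m creep '[{"jaw":1,"travel":[-1,280.5,0],"roll":0.143},{"jaw":1,"travel":[-1,280.5,0],"roll":0.143},{"jaw":1,"travel":[-1,280.5,0],"roll":0.143},{"jaw":1,"travel":[-1,280.5,0],"roll":0.143},{"jaw":1,"travel":[-1,280.5,0],"roll":0.143},{"jaw":1,"travel":[-1,280.5,0],"roll":0.143},{"jaw":1,"travel":[-1,280.5,-10],"roll":0.143},{"jaw":1,"travel":[-1,280.5,-36],"roll":0.143},{"jaw":1,"travel":[-1,280.5,-36],"roll":0.143},{"jaw":1,"travel":[-1,280.5,-36],"roll":0.143}]'
python3 - <<'E'
from h import *
b,_=get_image("top");a,_=get_image("side");o=observe()
np.save("pics/s3.npy",a);np.save("pics/t3.npy",b)
P=o["position"]*1000;print(P,o["tool_rot"][:,1])
def bx(cx,cy,yaw,hx,hy,z0,z1):
    c,s=np.cos(yaw),np.sin(yaw);q=np.array([[cx+c*x-s*y,cy+s*x+c*y] for x,y in((hx,-hy),(hx,hy),(-hx,hy),(-hx,-hy))])
    return [np.c_[q,np.full(4,z)]/1000 for z in(z1,z0)]
def ov(n,im,roi,s):
    x,y,w,h=roi;A=cv2.resize(im[y:y+h,x:x+w],(w*s,h*s),interpolation=cv2.INTER_CUBIC)[:,:,::-1].copy()
    r=P[2]-184.5
    for B,col in((bx(P[0],P[1],-.014,26.3,63.3,r,r+47),(0,0,255)),(bx(580,13,-.014,43,95,0,5),(0,255,0))):
        for k in B: cv2.polylines(A,[np.round((w2px(n,k)-[x,y]+.5)*s).astype(int).reshape(-1,1,2)],True,col,1)
    return A
T=ov("top",b,(222,150,84,56),7);S=ov("side",a,(215,165,84,84),7)
cv2.imwrite("pics/o3.png",np.vstack([T[:,:],S])[:, :] if 0 else cv2.hconcat([T,cv2.copyMakeBorder(S[:392],0,0,0,0,0)])[:, :1176][:, :] if 0 else T)
cv2.imwrite("pics/o3s.png",S)
E
```

```text
time_s: 11.2
position: [0.5801, 0.0124, 0.2454]
tool_rot: [[0.015, 1.0, -0.002], [1.0, -0.015, 0.0], [0.0, -0.002, -1.0]]
ft_force: [0.6, 0.1, -1.0]
grip_width: 0.0519
gripper_force: 73.5
[580.33977507  12.50417192 246.73526376] [ 9.99889435e-01 -1.48542157e-02  6.86128243e-04]
```

View pics/o3.png

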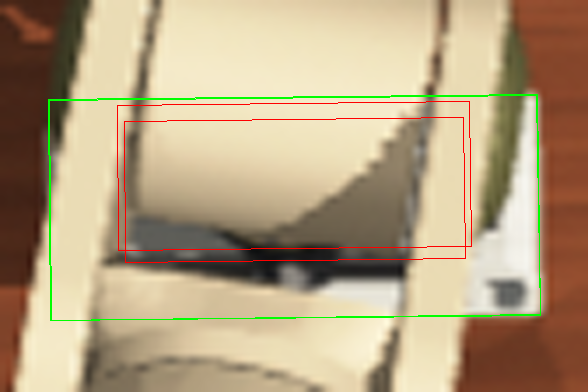

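View pics/o3s.png

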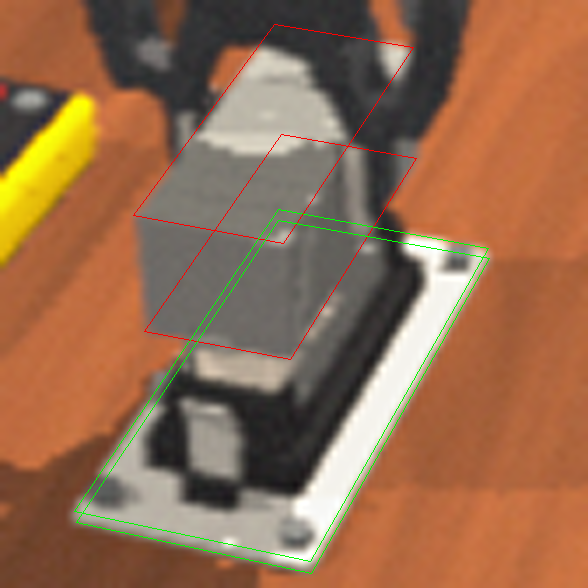

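The plate and cover overlays agree to within about 1–2 mm, which the 3 mm taper can capture. I'll descend while watching the forces.

```bash
python3 -m creep '[{"jaw":1,"travel":[0,0,-10],"roll":0},{"jaw":1,"travel":[0,0,-17],"roll":0},{"jaw":1,"travel":[0,0,-20],"roll":0},{"jaw":1,"travel":[0,0,-22],"roll":0},{"jaw":1,"travel":[0,0,-22],"roll":0}]'
python3 -m creep '[{"jaw":1,"travel":[0,0,-2],"roll":0},{"jaw":1,"travel":[0,0,-4],"roll":0},{"jaw":1,"travel":[0,0,-4],"roll":0}]'
```

```text
time_s: 11.8
position: [0.5801, 0.0132, 0.224]
tool_rot: [[0.014, 1.0, -0.0], [1.0, -0.014, 0.0], [0.0, -0.0, -1.0]]
ft_force: [-0.1, -0.4, -0.8]
grip_width: 0.0516
gripper_force: 73.5
time_s: 12.1
position: [0.5802, 0.0132, 0.2201]
tool_rot: [[0.014, 1.0, 0.0], [1.0, -0.014, -0.0], [-0.0, 0.0, -1.0]]
ft_force: [0.3, 1.2, -1.3]
grip_width: 0.0516
gripper_force: 73.6
```

```bash
python3 -m creep '[{"jaw":1,"travel":[0,0,-3],"roll":0},{"jaw":1,"travel":[0,0,-5],"roll":0},{"jaw":1,"travel":[0,0,-5],"roll":0}]'
python3 -m creep '[{"jaw":1,"travel":[0,0,-2],"roll":0},{"jaw":1,"travel":[0,0,-4],"roll":0},{"jaw":1,"travel":[0,0,-6],"roll":0},{"jaw":1,"travel":[0,0,-6],"roll":0}]'
```

```text
time_s: 12.4
position: [0.5802, 0.0131, 0.2151]
tool_rot: [[0.014, 1.0, 0.0], [1.0, -0.014, -0.0], [-0.0, 0.0, -1.0]]
ft_force: [2.3, -0.1, -1.6]
grip_width: 0.0519
gripper_force: 73.7
time_s: 12.8
position: [0.5805, 0.0131, 0.2102]
tool_rot: [[0.014, 1.0, 0.003], [1.0, -0.014, -0.0], [-0.0, 0.003, -1.0]]
ft_force: [0.6, -0.1, 7.1]
grip_width: 0.0519
gripper_force: 74.6
```

Clips are spreading as expected (7 N), so I'll keep pressing.

```bash
python3 -m creep '[{"jaw":1,"travel":[0,0,-2],"roll":0},{"jaw":1,"travel":[0,0,-4],"roll":0},{"jaw":1,"travel":[0,0,-6],"roll":0},{"jaw":1,"travel":[0,0,-6],"roll":0}]'
python3 -m creep '[{"jaw":1,"travel":[0,0,-1],"roll":0},{"jaw":1,"travel":[0,0,-2],"roll":0},{"jaw":1,"travel":[0,0,-3],"roll":0},{"jaw":1,"travel":[0,0,-3],"roll":0}]'
```

```text
time_s: 13.2
position: [0.5802, 0.0131, 0.2029]
tool_rot: [[0.014, 1.0, 0.0], [1.0, -0.014, -0.0], [-0.0, 0.0, -1.0]]
ft_force: [3.0, -0.3, -2.1]
grip_width: 0.0518
gripper_force: 73.7
time_s: 13.6
position: [0.58, 0.0132, 0.2024]
tool_rot: [[0.014, 1.0, 0.002], [1.0, -0.014, -0.001], [-0.001, 0.002, -1.0]]
ft_force: [-6.0, -0.3, 20.8]
grip_width: 0.0517
gripper_force: 76.2
```

```bash
python3 -m creep '[{"jaw":1,"travel":[0,0,-0.3],"roll":0},{"jaw":1,"travel":[0,0,-0.3],"roll":0},{"jaw":1,"travel":[0,0,-0.3],"roll":0},{"jaw":1,"travel":[0,0,-0.3],"roll":0},{"jaw":1,"travel":[0,0,-0.3],"roll":0}]'
python3 - <<'E'
from h import *
a,_=get_image("side")
cv2.imwrite("pics/f.png",cv2.resize(a[165:255,215:305],(600,600),interpolation=cv2.INTER_CUBIC)[:,:,::-1])
E
```

```text
time_s: 14.1
position: [0.58, 0.0132, 0.2024]
tool_rot: [[0.014, 1.0, 0.002], [1.0, -0.014, -0.001], [-0.001, 0.002, -1.0]]
ft_force: [-7.1, 0.7, 22.3]
grip_width: 0.0517
gripper_force: 76.5
```

View pics/f.png

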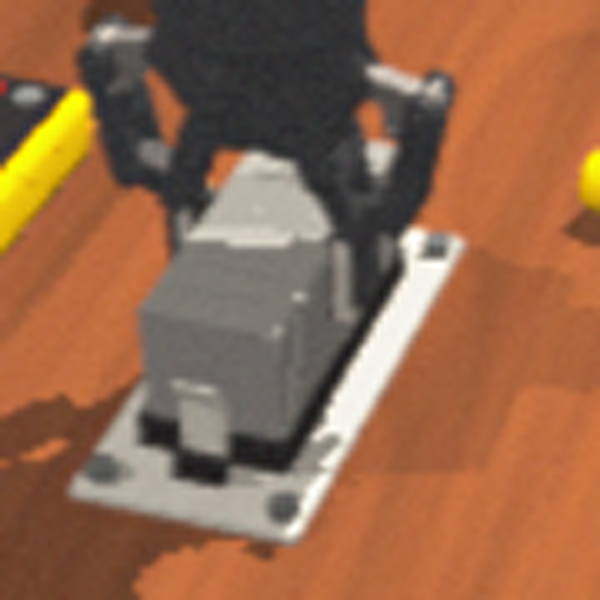

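The cover sits flush on the base with the near clip upright at (203,415). The push holds at 22 N, so I'm handing in.

```bash
python3 -c "
from rig import *;print(close_job())"
```

```text
the job is handed in; nothing more can be done
None
```

The relay is home in the middle socket and the cover is down flush on the box. The force dropped to almost nothing and then rose against the flange as the clips snapped; I saw only the near clip upright. The job is handed in, with the arm still pressing the cover down with about 22 N; no verdict was returned.

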